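# Open up the two-door switch cabinet

### The arm

A 7-joint arm with a two-finger parallel gripper is mounted at the origin on a cart in front of the work surface, level with it; the furniture and walls round the work are solid. World frame = base frame: x ahead of the robot, y to its left, z up, the work surface at z = 0. Lengths are in m, angles in rad, forces in N, time in s.
With the tool pointing down it reaches from about 0.4 to 0.85 m from the base axis. Payload 4.5 kg.
Tool frame: the origin (TCP) lies midway between the tips of the shut fingers; the grasp point (between the pads) lies 19 mm behind it; z points along the fingers, y is the direction in which the jaws open and shut (so a half turn about z gives the same grasp; the last joint's range is limited). The gripper opens to 88 mm and grips with 3 to 60 N. Pads are 18 mm wide; open, the fingers measure 123 mm over their backs; the gripper's body (75 mm by 187 mm) begins 45 mm behind the grasp point.
Start: joints at [-1.166, 0.689, -0.195, 1.565, 0.157, 0.902, -0.215], TCP at [0.226, 0.583, 0.239] pointing down, gripper open.
Joint ranges: [-3.01, 3.01], [-0.46, 2.08], [-1.47, 1.51], [0.13, 2.56], [-1, 4.14], [0.04, 2.09], [-2.66, 2.66]. Speed limits (rad/s): [2.57, 2.57, 3.14, 3.14, 3.14, 3.14, 3.14].

### API

Orientations are given as a unit quaternion [x, y, z, w].
In Python, from plant import r gives the robot as it stands. The module is installed in compiled form; this text tells all that it offers.
- The arm moves only by the shell command python3 -m jog 'ROWS' [FORCE]. ROWS is JSON, a list of rows, each an object with "translation": the shift along the tool's x, y, z in units of 40 mm (1.0 is 40 mm), a list of three; "twist": the turn about the tool's z in units of 6 degrees (1.0 is 6 degrees); "claw": the opening in per cent of the stroke, from 0 (shut) to 100 (fully open). A call has 1 to 20 rows; each row shifts and turns the commanded pose from where the row before left it, along the tool's axes as they then stand; what a row does not reach is not made up. A row lasts 1/12 s, in which the tool goes at most 41.7 mm and 7.16 degrees, less where a joint would pass 70% of its speed; a pose out of reach is approached as far as the arm can. A call is refused whole if a number of a shift passes 1 or a number of a turn 1, either way. A call with a gripper value outside its range is refused whole. The fingers move at their own pace and stop on an object; FORCE is the grip in N (left out, the last holds). Time passes only in rows, so rows that do not move let the fingers close. It gives the time, the measured TCP pose, the force and the opening at its end, in the units of the state.
- r.get_state(): the state, without advancing time (a new reading comes with each control period).
- r.snapshot(name): name is "scene" or "top" or "wrist"; returns a dict with "img" (384x512x3 uint8, red, green, blue), "fx", "fy", "cx", "cy" (pixels), "origin" and "rotation" of the camera in the world; the wrist camera has in their place "T_tool_cam" (4x4, takes a point from camera to tool coordinates, whose origin is the TCP and whose axes are the flange's). Camera axes: x right, y up, looking along -z (the intrinsics and any distortion apply to the point x, -y, -z); pixel columns grow to the right and rows downward; lengths in m; the calibration is good to about 2 mm. A picture is of the moment at which its call begins: read the wrist's pose just before it. There is no depth.
- r.finish_job(): hands the job in, once; it reports no verdict.
Trained networks look in the newest picture that a camera, given by its name, has taken for a name from the list of things; names that differ only in an ending like _2 or _b are one class to them, and where a whole thing is asked for, a point or a joint stands for the part that bears it (a point fixed in the world has none). Each returns a list of dicts, best first, with "confidence" (0 to 1); they miss things now and then, are a little off and sometimes report something else, mostly with a low value. They report only what shows in the picture. A call takes as long as a camera call.
- r.spot_in(label, camera): "rect" ([left, top, right, bottom] in pixels, round what is visible of it).
- r.spot_point(label, camera): "location" ([row, column] in pixels: a listed point, or the origin of a listed thing).
The state is a dict: "clock": time; "q": joint angles; "qd": joint speeds; "joint_torque": joint torques, N m; "tool_pos": TCP position; "eef_rot": TCP orientation; "contact_force": force on the tool from outside, world axes, zero at the start; "moment": the same for the moment, N m; "opening": opening from 0.0 (shut) to 1.0 (fully open).
Only numpy, scipy, OpenCV 4.12 (cv2) and the standard library are available. Lean on these libraries where they do the work, as an engineer would, in place of code of your own. Each camera call takes 0.05 s, during which the arm holds its last target. There are 200 camera calls.

### The job

Open the small grey two-door switch cabinet right up, so that the mounting plate inside can come out: swing the right-hand door, which laps over the other, wide open (square to the cabinet or a little more), lift the thumb piece of the bolt it uncovers on the left-hand door all the way up so that the bolt leaves the sill, then swing the left-hand door wide open as well. Leave both doors standing wide open with the bolt still up, and do not knock over or shove the tubs and other things around.

Things in the scene. Friction and masses are not known exactly. Their poses are not given: they have to be found in the camera images.
- switch_cabinet: Grey sheet-steel switch cabinet, fixed on the bench on a dark plinth, 220 mm wide, carcass 90 mm deep, top 257 mm high. Origin: at bench height, midway across, on the carcass's front plane; x points to its back, y to its left side (robot's left), z up. Shut doors are 30 mm thick, in front of that plane, 72 to 254 mm high. Their pulls and the bolt are reached from above.
- active_door (a joint): Right-hand door's hinge angle, rad: 0 shut, grows as its free edge swings towards the robot (counter-clockwise from above), stop 1.9. May start slightly ajar. A sheet lap, closed at its top, reaches 56 mm past the door's thick part over the left-hand door and hides the bolt there. Stiff hinge (0.1 N m): stays where left. Mass about 0.5 kg.
- passive_door (a joint): Left-hand door's hinge angle, rad: 0 shut, grows as its free edge swings towards the robot (clockwise from above), stop 1.9. Equal hinge. Held by its bolt in the sill and by the right-hand door. Its thick part ends 28 mm left of the cabinet's middle; from there to 28 mm right of the middle it is a 3 mm tongue, front set back 27 mm, that carries the bolt.
- flush_bolt (a joint): Travel of the passive door's bolt, m: 0 down, its tip 9 mm deep in the sill under the door; grows as it is lifted, top stop at 0.014. Stays where it is left; takes about 4 N to move.
- active_handle (a point): Grip point on the right-hand door's pull: upright round steel bar 10 mm thick, 187 to 245 mm high, a stand-off at each end, axis 30 mm off the door's face. The point is on the bar's axis, 225 mm high, 29 mm below the door's top. Axes turn with the door; with the door shut they are the cabinet's.
- active_hinge (a point): Point on the right-hand door's upright hinge axis, 225 mm high, at the cabinet's right front edge.
- passive_handle (a point): Grip point on the left-hand door's pull, an equal bar, 225 mm high. Axes as the door's: with the door shut, as the cabinet's.
- passive_hinge (a point): Point on the left-hand door's upright hinge axis, 225 mm high, at the cabinet's left front edge.
- bolt_knob (a point): Grip point in the bolt's steel thumb piece, a block 12 mm wide (cabinet y), 22 mm high, standing 20 mm out of the tongue. The point is 13 mm in front of the tongue, at mid height, 222 mm high when down, 35 mm below the cabinet's top. With the right-hand door open: 40 mm free to its left, open space to its right. Lift straight up 14 mm.
- tub_near: Bystander: open pink tub, 96 mm across, 55 mm high, lower than the doors' bottom edge. Origin centre of its foot.
- tub_left: Bystander: another such tub, left of the cabinet.
- tub_front: Bystander: another such tub, nearer the robot.
- cup: Bystander: steel cup, 72 mm across, 82 mm high. Origin centre of its foot.
- driver: Bystander: screwdriver, 190 mm long, lying in front of the cabinet. Origin under its middle.
- dye: Bystander: small brown bottle, 42 mm across, 85 mm high. Origin centre of its foot.

How it is judged:
On the way, in this order (a step that is already met when the one before it is completed fails the run):
1. the right-hand (active) door is open by at least 1.2 rad with the left-hand door still shut and bolted (value of joint active_door above 1.2 rad and value of joint flush_bolt below 0.005 m and value of joint passive_door below 0.1 rad), for 0.1 s.
2. the bolt is lifted clear of the sill (more than 11 mm) while the left-hand door is still shut (value of joint flush_bolt above 0.011 m and value of joint passive_door below 0.1 rad), for 0.1 s.
3. the left-hand (passive) door is open by at least 1.2 rad (value of joint passive_door above 1.2 rad), for 0.1 s.
At the end, for the whole second after the job is handed in: both doors stand still, each open by more than 1.3 rad (75 degrees), and the bolt is still raised by more than 10.5 mm (value of joint each of active_door, passive_door above 1.3 rad and value of joint flush_bolt above 0.0105 m and velocity of joint active_door between -0.1 and 0.1 rad/s and velocity of joint passive_door between -0.1 and 0.1 rad/s); the robot touches nothing.
It fails at once if a tub, the cup, the bottle or the screwdriver is shoved more than 40 mm or knocked over (distance of any of tub_near, tub_left, tub_front, cup, driver, dye from where it was at the start of the episode above 0.04 m or angle between any of tub_near, tub_left, tub_front, cup, dye's own z axis and vertical above 0.5 rad).
It also fails if it takes over 64 s, if anything falls off the work surface, if the arm or the gripper's body presses on something with over 40 N, if the wrist force passes 120 N, or if a joint passes its speed limit or range.

## Working session

There is one attempt and no reset: what is moved stays moved. The work goes in short steps, Python scripts to look and compute and a shell command to move; the robot and the scene stay as the last step left them, time stands still between calls to the robot, and variables do not carry over. Pictures are saved under pics/ and viewed, about 8 in all and at most 12, crops included, and the job is handed in when it is done.

```bash
mkdir -p pics; cat > h.py <<'E'
import numpy as np, cv2
from plant import r
from scipy.spatial.transform import Rotation as R
def snap(cam,name=None):
    s=r.get_state(); p=r.snapshot(cam)
    if cam=="wrist":
        T=np.eye(4);T[:3,:3]=R.from_quat(s["eef_rot"]).as_matrix();T[:3,3]=s["tool_pos"]
        M=T@np.array(p["T_tool_cam"]);p["origin"]=M[:3,3];p["rotation"]=M[:3,:3]
    if name: cv2.imwrite(f"pics/{name}.png",np.ascontiguousarray(p["img"][...,::-1]))
    return p
def ray(p,rc):
    v,u=rc
    d=np.array([(u-p["cx"])/p["fx"],-(v-p["cy"])/p["fy"],-1.])
    return np.array(p["origin"]),np.array(p["rotation"])@d
def atz(p,rc,z):
    o,d=ray(p,rc); return o+d*(z-o[2])/d[2]
def proj(p,X):
    c=np.array(p["rotation"]).T@(np.array(X)-np.array(p["origin"]))
    return [round(float(p["cy"]-p["fy"]*c[1]/-c[2])),round(float(p["cx"]+p["fx"]*c[0]/-c[2]))]
def st():
    s=r.get_state();print(round(s["clock"],2),np.round(s["tool_pos"],4),"R",np.round(R.from_quat(s["eef_rot"]).as_matrix(),3).tolist(),"F",np.round(s["contact_force"],1),"op",round(s["opening"],3),"q",np.round(s["q"],2))
    return s
E
python3 - <<'E'
from h import *
st()
Z=dict(switch_cabinet=0,active_handle=.225,active_hinge=.225,passive_handle=.225,passive_hinge=.225,bolt_knob=.222,tub_near=0,tub_left=0,tub_front=0,cup=0,driver=0.01,dye=0)
for c in("scene","top"):
    p=snap(c,c+"0"); print(c,{k:np.round(v,3).tolist() for k,v in p.items() if k!="img"})
    for k,z in Z.items():
        for d in r.spot_point(k,c)[:2]: print(k,round(d["confidence"],2),np.round(d["location"]),np.round(atz(p,d["location"],z),3))
p=[cv2.imread(f"pics/{c}0.png") for c in("scene","top")]
cv2.imwrite("pics/top0big.png",cv2.resize(p[1],(800,600)));
E
```

```text
0.0 [0.2263 0.5819 0.2379] R [[-0.932, 0.362, -0.001], [0.362, 0.932, -0.002], [-0.0, -0.002, -1.0]] F [ 0.7 -0.8 -0.6] op 1.0 q [-1.17  0.69 -0.19  1.57  0.16  0.9  -0.22]
scene {'fx': 395.88, 'fy': 395.88, 'cx': 245.689, 'cy': 191.42, 'origin': [0.05, -0.431, 0.859], 'rotation': [0.316, -0.158, -0.402, 0.845]}Traceback (most recent call last):
  File "<stdin>", line 7, in <module>
  File "h.py", line 16, in atz
    o,d=ray(p,rc); return o+d*(z-o[2])/d[2]
        ~~~^^^^^^
  File "h.py", line 14, in ray
    return np.array(p["origin"]),np.array(p["rotation"])@d
                                 ~~~~~~~~~~~~~~~~~~~~~~~^~
ValueError: matmul: Input operand 1 has a mismatch in its core dimension 0, with gufunc signature (n?,k),(k,m?)->(n?,m?) (size 3 is different from 4)
```

Rotation is a quaternion; convert it.

```bash
sed -i 's/^    if name: cv2/    else: p["rotation"]=R.from_quat(p["rotation"]).as_matrix()\n    if name: cv2/' h.py
python3 - <<'E'
from h import *
Z=dict(switch_cabinet=0,active_handle=.225,active_hinge=.225,passive_handle=.225,passive_hinge=.225,bolt_knob=.222,tub_near=0,tub_left=0,tub_front=0,cup=0,driver=0.01,dye=0)
for c in("scene","top"):
    p=snap(c,c+"0"); print(c,np.round(p["origin"],3))
    for k,z in Z.items():
        for d in r.spot_point(k,c)[:3]: print(k,round(d["confidence"],2),np.round(d["location"]),np.round(atz(p,d["location"],z),3))
    cv2.imwrite(f"pics/{c}0.png",cv2.resize(cv2.imread(f"pics/{c}0.png"),(800,600)))
E
```

```text
scene [ 0.05  -0.431  0.859]
switch_cabinet 0.89 [244. 330.] [ 0.643 -0.251  0.   ]
active_handle 0.88 [197. 330.] [ 0.59  -0.237  0.225]
active_hinge 0.89 [224. 369.] [ 0.577 -0.333  0.225]
passive_handle 0.72 [163. 312.] [ 0.652 -0.151  0.225]
passive_hinge 0.74 [146. 333.] [ 0.734 -0.159  0.225]
tub_near 0.71 [262. 253.] [ 0.474 -0.129  0.   ]
tub_near 0.66 [165. 313.] [ 0.861 -0.059  0.   ]
tub_left 0.76 [197. 188.] [0.523 0.148 0.   ]
tub_front 0.87 [241. 192.] [0.425 0.034 0.   ]
cup 0.9 [211. 157.] [0.432 0.178 0.   ]
driver 0.94 [301. 266.] [ 0.406 -0.218  0.01 ]
driver 0.74 [262. 256.] [ 0.473 -0.137  0.01 ]
dye 0.67 [189. 150.] [0.476 0.254 0.   ]
top [ 0.436 -0.032  0.991]
switch_cabinet 0.61 [154. 340.] [ 0.653 -0.247  0.   ]
active_handle 0.65 [157. 342.] [ 0.596 -0.202  0.225]
active_handle 0.56 [160. 356.] [ 0.589 -0.232  0.225]
active_hinge 0.71 [165. 404.] [ 0.578 -0.331  0.225]
passive_handle 0.87 [135. 322.] [ 0.644 -0.16   0.225]
passive_hinge 0.8 [101. 317.] [ 0.72  -0.154  0.225]
tub_near 0.58 [221. 298.] [ 0.471 -0.127  0.   ]
tub_left 0.77 [204. 197.] [0.52  0.145 0.   ]
tub_left 0.48 [233. 190.] [0.444 0.163 0.   ]
tub_left 0.36 [224. 155.] [0.469 0.256 0.   ]
tub_front 0.95 [235. 245.] [0.437 0.016 0.   ]
cup 0.92 [233. 189.] [0.443 0.165 0.   ]
driver 0.86 [246. 331.] [ 0.403 -0.211  0.01 ]
driver 0.73 [101. 319.] [ 0.801 -0.192  0.01 ]
driver 0.68 [225. 159.] [0.465 0.243 0.01 ]
dye 0.77 [227. 154.] [0.462 0.26  0.   ]
```

View pics/top0.png

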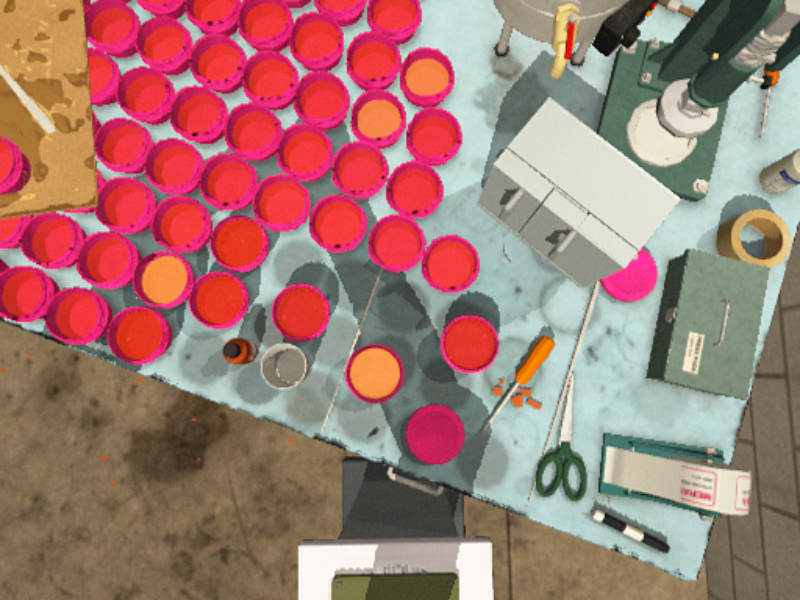

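View pics/scene0.png

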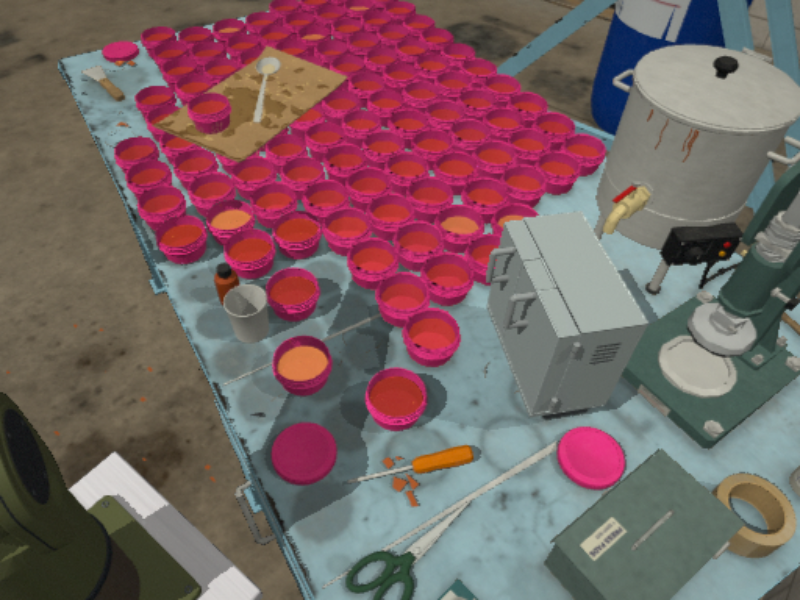

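Top view (800×600 px): the cabinet sits at (580,195), yawed about -40°. Its pulls are at about (510,205) and (565,240), with the tubs and driver in front. The scene view agrees. I'll lift and cross to above the active pull.

```bash
python3 -m jog '[{"translation":[0,0,-0.9],"twist":0,"claw":60},{"translation":[0,0,-0.9],"twist":0,"claw":60},{"translation":[0,0,-0.9],"twist":0,"claw":60},{"translation":[-0.7,-0.7,-0.3],"twist":0,"claw":60},{"translation":[-0.7,-0.7,0],"twist":0,"claw":60},{"translation":[-0.7,-0.7,0],"twist":0,"claw":60},{"translation":[-0.7,-0.7,0],"twist":0,"claw":60},{"translation":[-0.7,-0.7,0],"twist":0,"claw":60},{"translation":[-0.7,-0.7,0],"twist":0,"claw":60},{"translation":[-0.7,-0.7,0],"twist":0,"claw":60},{"translation":[-0.7,-0.7,0],"twist":0,"claw":60},{"translation":[-0.7,-0.7,0],"twist":0,"claw":60},{"translation":[-0.7,-0.7,0],"twist":0,"claw":60},{"translation":[-0.7,-0.7,0],"twist":0,"claw":60},{"translation":[-0.7,-0.7,0],"twist":0,"claw":60},{"translation":[-0.7,-0.7,0],"twist":0,"claw":60},{"translation":[-0.7,-0.7,0],"twist":0,"claw":60},{"translation":[-0.7,-0.7,0],"twist":0,"claw":60},{"translation":[0,0,0],"twist":1,"claw":60},{"translation":[0,0,0],"twist":1,"claw":60}]' 40; python3 -c "from h import *;st()"
```

```text
clock: 3.07
tool_pos: [0.4665, 0.0355, 0.3587]
eef_rot: [0.292, 0.957, -0.0, 0.0]
contact_force: [0.2, 1.7, 0.3]
opening: 0.603
3.07 [0.4665 0.0355 0.3587] R [[-0.83, 0.558, 0.0], [0.558, 0.83, -0.001], [-0.001, -0.0, -1.0]] F [0.2 1.7 0.3] op 0.603 q [-0.14  0.33 -0.04  1.84  0.02  0.97  0.78]
```

```bash
python3 -m jog '[{"translation":[-0.8,-0.5,0],"twist":0,"claw":60},{"translation":[-0.8,-0.5,0],"twist":0,"claw":60},{"translation":[-0.8,-0.5,0],"twist":0,"claw":60},{"translation":[-0.8,-0.5,0],"twist":0,"claw":60},{"translation":[-0.8,-0.5,0],"twist":0,"claw":60},{"translation":[-0.8,-0.5,0],"twist":0,"claw":60},{"translation":[-0.8,-0.5,0],"twist":0,"claw":60},{"translation":[0,0,0],"twist":1,"claw":60},{"translation":[0,0,0],"twist":1,"claw":60},{"translation":[0,0,0],"twist":1,"claw":60},{"translation":[0,0,0],"twist":1,"claw":60},{"translation":[0,0,0],"twist":1,"claw":60},{"translation":[0,0,0],"twist":1,"claw":60},{"translation":[0,0,0],"twist":1,"claw":60},{"translation":[0,0,0],"twist":1,"claw":60},{"translation":[0,0,0],"twist":1,"claw":60},{"translation":[0,0,0],"twist":1,"claw":60},{"translation":[0,0,0],"twist":1,"claw":60},{"translation":[0,0,0],"twist":1,"claw":60},{"translation":[0,0,0],"twist":1,"claw":60}]' >/dev/null
python3 -m jog '[{"translation":[0,0,0],"twist":1,"claw":60},{"translation":[0,0,0],"twist":1,"claw":60},{"translation":[0,0,0],"twist":1,"claw":60},{"translation":[0,0,0],"twist":1,"claw":60},{"translation":[0,0,0],"twist":1,"claw":60},{"translation":[0,0,0],"twist":1,"claw":60},{"translation":[0,0,0],"twist":1,"claw":60},{"translation":[0,0,0],"twist":1,"claw":60},{"translation":[0,0,0],"twist":1,"claw":60},{"translation":[0,0,0],"twist":1,"claw":60},{"translation":[0,0,0],"twist":1,"claw":60},{"translation":[0,0,0],"twist":1,"claw":60},{"translation":[0,0,0],"twist":1,"claw":60},{"translation":[0,0,0],"twist":1,"claw":60},{"translation":[0,0,0],"twist":1,"claw":60},{"translation":[0,0,0],"twist":1,"claw":60},{"translation":[0,0,0],"twist":1,"claw":60},{"translation":[0,0,0],"twist":1,"claw":60},{"translation":[0,0,0],"twist":0,"claw":60}]' >/dev/null
cat >> h.py <<'E'
def look(cam,name,labels,z=.225,n=2):
    p=snap(cam,name)
    for k in labels:
        for d in r.spot_point(k,cam)[:n]: print(cam,k,round(d["confidence"],2),np.round(d["location"]),np.round(atz(p,d["location"],z),4))
    return p
E
python3 -c "
from h import *
st();look('wrist','w1',['active_handle','active_hinge','passive_handle','passive_hinge'])"
```

```text
6.32 [ 0.5764 -0.2006  0.3583] R [[0.773, -0.634, -0.001], [-0.634, -0.773, -0.0], [-0.0, 0.0, -1.0]] F [ 0.4 -0.6 -0.3] op 0.6 q [-0.2   0.7   0.93  1.47 -0.57  1.26 -1.46]
wrist active_handle 0.83 [149. 272.] [ 0.5895 -0.2299  0.225 ]
wrist active_hinge 0.9 [ 88. 365.] [ 0.5792 -0.3311  0.225 ]
wrist passive_handle 0.88 [149. 182.] [ 0.6457 -0.1614  0.225 ]
wrist passive_hinge 0.77 [ 85. 123.] [ 0.7231 -0.1595  0.225 ]
```

View pics/w1.png

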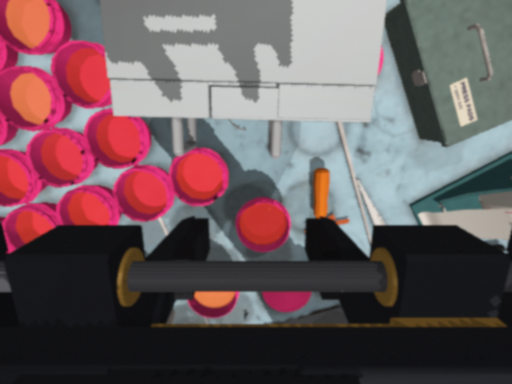

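Wrist view: active pull at (272,140 px), passive pull at about (182,140), and the lap strip at 210–278. Both doors look shut. The hinges measure 224 mm apart with a yaw of -40°, which is consistent. Next I'll grip the active pull.

```bash
python3 -m jog '[{"translation":[0.72,0.36,0],"twist":0,"claw":60},{"translation":[0,0,0.75],"twist":0,"claw":60},{"translation":[0,0,0.75],"twist":0,"claw":60},{"translation":[0,0,0.75],"twist":0,"claw":60},{"translation":[0,0,0.75],"twist":0,"claw":60},{"translation":[0,0,0.75],"twist":0,"claw":60},{"translation":[0,0,0],"twist":0,"claw":60},{"translation":[0,0,0],"twist":0,"claw":0},{"translation":[0,0,0],"twist":0,"claw":0},{"translation":[0,0,0],"twist":0,"claw":0},{"translation":[0,0,0],"twist":0,"claw":0},{"translation":[0,0,0],"twist":0,"claw":0},{"translation":[0,0,0],"twist":0,"claw":0}]' 30; python3 -c "from h import *;st()"
```

```text
clock: 7.65
tool_pos: [0.5899, -0.2305, 0.2096]
eef_rot: [0.942, -0.336, 0.001, -0.0]
contact_force: [-0.1, 0.1, 0.2]
opening: 0.169
7.65 [ 0.5899 -0.2305  0.2096] R [[0.775, -0.632, 0.001], [-0.632, -0.775, -0.0], [0.001, -0.001, -1.0]] F [-0.1  0.1  0.2] op 0.169 q [-0.1   0.87  0.8   1.6  -0.72  0.99 -1.32]
```

```bash
python3 -m jog '[{"translation":[0,0,0],"twist":0,"claw":0},{"translation":[0,0,0],"twist":0,"claw":0},{"translation":[0,0,0],"twist":0,"claw":0}]' 30; python3 - <<'E'
from h import *
s=st(); p=np.array(s["tool_pos"])[:2]; H=np.array([.5792,-.3311]); v=p-H
print(np.linalg.norm(v), "tool-frame plan per 6deg ccw")
# constant per-row shift in tool frame: rotating ccw by a about H, tool rotates along
M=R.from_quat(s["eef_rot"]).as_matrix(); a=np.radians(6)
d=np.array([[np.cos(a),-np.sin(a)],[np.sin(a),np.cos(a)]])@v-v
print((M.T@np.r_[d,0])/.04)
E
```

```text
clock: 7.9
tool_pos: [0.589, -0.232, 0.2095]
eef_rot: [0.942, -0.336, 0.0, 0.001]
contact_force: [-2.5, -2.7, 4.3]
opening: 0.1
7.9 [ 0.589  -0.232   0.2095] R [[0.774, -0.634, 0.0], [-0.634, -0.774, -0.002], [0.002, 0.002, -1.0]] F [-2.5 -2.7  4.3] op 0.1 q [-0.09  0.87  0.8   1.6  -0.72  0.99 -1.32]
0.09961430142488234 tool-frame plan per 6deg ccw
[-2.09089365e-01  1.55662253e-01 -5.23778426e-05]
```

```bash
python3 -m jog '[{"translation":[-0.21,0.155,0],"twist":-1,"claw":0},{"translation":[-0.21,0.155,0],"twist":-1,"claw":0},{"translation":[-0.21,0.155,0],"twist":-1,"claw":0},{"translation":[-0.21,0.155,0],"twist":-1,"claw":0}]' ; python3 -m jog '[{"translation":[0,0,0],"twist":0,"claw":0}]'
```

```text
clock: 8.23
tool_pos: [0.5495, -0.2356, 0.2095]
eef_rot: [0.992, -0.13, 0.002, 0.001]
contact_force: [2.5, -3.9, 1.6]
opening: 0.102
clock: 8.32
tool_pos: [0.5472, -0.2363, 0.2095]
eef_rot: [0.991, -0.133, 0.001, 0.0]
contact_force: [0.8, -3.4, 3.0]
opening: 0.102
```

```bash
python3 -m jog '[{"translation":[-0.21,0.155,0],"twist":-1,"claw":0},{"translation":[-0.21,0.155,0],"twist":-1,"claw":0},{"translation":[-0.21,0.155,0],"twist":-1,"claw":0},{"translation":[-0.21,0.155,0],"twist":-1,"claw":0},{"translation":[-0.21,0.155,0],"twist":-1,"claw":0},{"translation":[-0.21,0.155,0],"twist":-1,"claw":0}]' ; python3 -m jog '[{"translation":[-0.21,0.155,0],"twist":-1,"claw":0},{"translation":[-0.21,0.155,0],"twist":-1,"claw":0},{"translation":[-0.21,0.155,0],"twist":-1,"claw":0},{"translation":[-0.21,0.155,0],"twist":-1,"claw":0},{"translation":[-0.21,0.155,0],"twist":-1,"claw":0},{"translation":[-0.21,0.155,0],"twist":-1,"claw":0},{"translation":[-0.21,0.155,0],"twist":-1,"claw":0},{"translation":[0,0,0],"twist":0,"claw":0},{"translation":[0,0,0],"twist":0,"claw":0}]'; python3 -c "from h import *;st()"
```

```text
clock: 8.82
tool_pos: [0.4994, -0.27, 0.2094]
eef_rot: [0.983, 0.182, 0.001, -0.001]
contact_force: [-0.9, 1.6, 7.4]
opening: 0.102
clock: 9.57
tool_pos: [0.4792, -0.3417, 0.2094]
eef_rot: [0.855, 0.518, -0.001, -0.0]
contact_force: [-5.6, -1.1, 10.1]
opening: 0.104
9.57 [ 0.4792 -0.3417  0.2094] R [[0.463, 0.886, -0.001], [0.886, -0.463, -0.0], [-0.001, -0.001, -1.0]] F [-5.6 -1.1 10.1] op 0.104 q [ 0.39  0.69  0.26  1.72 -0.24  0.76  0.28]
```

Door at about 1.78 rad by bar geometry. Release, rise, move above the bolt, turn the jaws along cabinet y.

```bash
python3 -m jog '[{"translation":[0,0,0],"twist":0,"claw":45},{"translation":[0,0,0],"twist":0,"claw":45},{"translation":[0,0,0],"twist":0,"claw":45},{"translation":[0,0,0],"twist":0,"claw":45},{"translation":[0,0,-0.75],"twist":0,"claw":45},{"translation":[0,0,-0.75],"twist":0,"claw":45},{"translation":[0,0,-0.75],"twist":0,"claw":45},{"translation":[0,0,-0.75],"twist":0,"claw":45},{"translation":[0,0,-0.75],"twist":0,"claw":45},{"translation":[0.75,0.44,0],"twist":0,"claw":45},{"translation":[0.75,0.44,0],"twist":0,"claw":45},{"translation":[0.75,0.44,0],"twist":0,"claw":45},{"translation":[0.75,0.44,0],"twist":0,"claw":45},{"translation":[0.75,0.44,0],"twist":0,"claw":45},{"translation":[0,0,0],"twist":-1,"claw":45},{"translation":[0,0,0],"twist":-1,"claw":45},{"translation":[0,0,0],"twist":-1,"claw":45},{"translation":[0,0,0],"twist":-1,"claw":45},{"translation":[0,0,0],"twist":-1,"claw":45}]'
python3 -m jog '[{"translation":[0,0,0],"twist":-1,"claw":45},{"translation":[0,0,0],"twist":-1,"claw":45},{"translation":[0,0,0],"twist":-1,"claw":45},{"translation":[0,0,0],"twist":-1,"claw":45},{"translation":[0,0,0],"twist":-1,"claw":45},{"translation":[0,0,0],"twist":-1,"claw":45},{"translation":[0,0,0],"twist":-1,"claw":45},{"translation":[0,0,0],"twist":-1,"claw":45},{"translation":[0,0,0],"twist":0,"claw":45}]' >/dev/null
python3 - <<'E'
from h import *
st()
look('wrist','w2',['bolt_knob','active_hinge','passive_handle','passive_hinge'],.225)
look('scene','s2',['bolt_knob'],.222);look('top','t2',['bolt_knob','active_handle'],.222)
a=cv2.imread('pics/w2.png');b=cv2.imread('pics/s2.png')
cv2.imwrite('pics/c2.png',np.hstack([cv2.resize(a[:300],(400,234)),cv2.resize(b[80:314,200:500],(300,234))]))
E
```

```text
clock: 11.15
tool_pos: [0.6273, -0.2464, 0.3581]
eef_rot: [0.688, 0.726, 0.0, -0.001]
contact_force: [-0.0, 0.8, -0.6]
opening: 0.45
11.9 [ 0.6272 -0.2467  0.3582] R [[-0.776, 0.631, -0.001], [0.631, 0.776, 0.001], [0.001, 0.001, -1.0]] F [-0.3 -0.6 -0.6] op 0.448 q [ 0.33  0.66 -0.05  1.23  0.03  1.26  1.17]
wrist bolt_knob 0.72 [183. 254.] [ 0.6292 -0.2503  0.225 ]
wrist bolt_knob 0.66 [190. 161.] [ 0.5757 -0.3285  0.225 ]
wrist active_hinge 0.94 [190. 162.] [ 0.5761 -0.3273  0.225 ]
wrist passive_handle 0.96 [143. 334.] [ 0.6471 -0.1654  0.225 ]
wrist passive_hinge 0.7 [204. 383.] [ 0.7295 -0.162   0.225 ]
scene bolt_knob 0.69 [241. 193.] [ 0.3276 -0.0872  0.222 ]
scene bolt_knob 0.65 [189. 345.] [ 0.6344 -0.2483  0.222 ]
top bolt_knob 0.66 [140. 365.] [ 0.6332 -0.254   0.222 ]
top active_handle 0.87 [210. 411.] [ 0.4822 -0.3413  0.222 ]
```

View pics/c2.png

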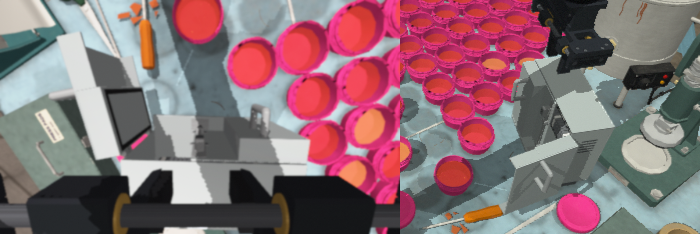

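Composite: the active door is open and the uncovered bolt thumb piece is at (198,143) in the left half, almost exactly under the tool. This agrees with the geometry: cabinet x≈-14, y≈-18 mm. Descend and grip it.

```bash
python3 -m jog '[{"translation":[0,-0.03,0.76],"twist":0,"claw":45},{"translation":[0,0,0.76],"twist":0,"claw":45},{"translation":[0,0,0.76],"twist":0,"claw":45},{"translation":[0,0,0.76],"twist":0,"claw":45},{"translation":[0,0,0.4],"twist":0,"claw":45},{"translation":[0,0,0.38],"twist":0,"claw":45},{"translation":[0,0,0],"twist":0,"claw":45}]'; python3 -m jog '[{"translation":[0,0,0],"twist":0,"claw":0},{"translation":[0,0,0],"twist":0,"claw":0},{"translation":[0,0,0],"twist":0,"claw":0},{"translation":[0,0,0],"twist":0,"claw":0},{"translation":[0,0,0],"twist":0,"claw":0},{"translation":[0,0,0],"twist":0,"claw":0},{"translation":[0,0,0],"twist":0,"claw":0}]' 35; python3 -c "from h import *;st()"
```

```text
clock: 12.98
tool_pos: [0.6243, -0.2474, 0.2023]
eef_rot: [0.336, 0.942, -0.0, -0.003]
contact_force: [-0.5, 0.3, -0.4]
opening: 0.454
clock: 13.57
tool_pos: [0.6267, -0.2488, 0.2069]
eef_rot: [0.336, 0.942, -0.0, 0.001]
contact_force: [-1.0, -0.6, 3.8]
opening: 0.133
13.57 [ 0.6267 -0.2488  0.2069] R [[-0.774, 0.633, 0.001], [0.633, 0.774, -0.001], [-0.002, 0.0, -1.0]] F [-1.  -0.6  3.8] op 0.133 q [ 0.34  0.79 -0.06  1.44  0.05  0.91  1.15]
```

```bash
python3 -m jog '[{"translation":[0,0,-0.1],"twist":0,"claw":0},{"translation":[0,0,-0.1],"twist":0,"claw":0},{"translation":[0,0,-0.1],"twist":0,"claw":0},{"translation":[0,0,0],"twist":0,"claw":0}]';python3 -m jog '[{"translation":[0,0,-0.08],"twist":0,"claw":0},{"translation":[0,0,0],"twist":0,"claw":0},{"translation":[0,0,0],"twist":0,"claw":0}]'
```

```text
clock: 13.9
tool_pos: [0.6264, -0.2484, 0.2183]
eef_rot: [0.336, 0.942, -0.0, -0.0]
contact_force: [0.2, -0.0, -0.0]
opening: 0.132
clock: 14.15
tool_pos: [0.6262, -0.2481, 0.221]
eef_rot: [0.336, 0.942, 0.0, -0.0]
contact_force: [0.3, -1.3, -3.9]
opening: 0.128
```

```bash
python3 -m jog '[{"translation":[0,0,-0.06],"twist":0,"claw":0},{"translation":[0,0,0],"twist":0,"claw":0},{"translation":[0,0,0],"twist":0,"claw":0}]'
```

```text
clock: 14.4
tool_pos: [0.6253, -0.2469, 0.2213]
eef_rot: [0.336, 0.942, 0.001, -0.002]
contact_force: [2.8, -0.3, -18.9]
opening: 0.134
```

Hard stop reached: 14 mm of rise, then 19 N. Relax, release, rise, and check.

```bash
python3 -m jog '[{"translation":[0,0,0.06],"twist":0,"claw":0},{"translation":[0,0,0],"twist":0,"claw":45},{"translation":[0,0,0],"twist":0,"claw":45},{"translation":[0,0,0],"twist":0,"claw":45},{"translation":[0,0,0],"twist":0,"claw":45},{"translation":[0,0,-0.5],"twist":0,"claw":50},{"translation":[0,0,-0.75],"twist":0,"claw":55},{"translation":[0,0,-0.75],"twist":0,"claw":60},{"translation":[0.47,0.97,0],"twist":0,"claw":60},{"translation":[0.47,0.97,0],"twist":0,"claw":60},{"translation":[0,0,0],"twist":0,"claw":60},{"translation":[0,0,0],"twist":0,"claw":60}]'
python3 - <<'E'
from h import *
st()
p=look('wrist','w3',['bolt_knob','passive_handle','passive_hinge'],.236)
print(atz(p,r.spot_point('passive_handle','wrist')[0]["location"],.225))
print(proj(p,[.63,-.25,.225]))
E
```

```text
clock: 15.4
tool_pos: [0.6469, -0.1626, 0.302]
eef_rot: [0.333, 0.943, 0.001, 0.0]
contact_force: [0.2, -0.8, -0.8]
opening: 0.603
15.4 [ 0.6469 -0.1626  0.302 ] R [[-0.779, 0.627, 0.002], [0.627, 0.779, 0.002], [-0.0, 0.003, -1.0]] F [ 0.2 -0.8 -0.8] op 0.603 q [ 0.21  0.69 -0.06  1.35  0.04  1.11  1.04]
wrist bolt_knob 0.67 [246. 157.] [ 0.6281 -0.2494  0.236 ]
wrist passive_handle 0.56 [195. 252.] [ 0.6431 -0.1628  0.236 ]
wrist passive_handle 0.53 [ 45. 123.] [ 0.5059 -0.1637  0.236 ]
wrist passive_hinge 0.6 [193. 255.] [ 0.6432 -0.1602  0.236 ]
[ 0.64552012 -0.16494162  0.225     ]
[242, 163]
```

View pics/w3.png

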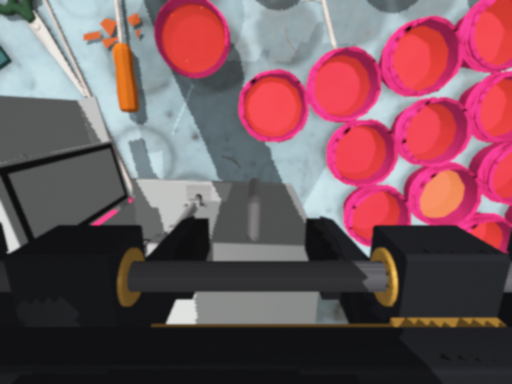

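The passive pull is at (253,180–240 px), centred between the fingers. The knob shows at about (195,197). Descend and grip.

```bash
python3 -m jog '[{"translation":[0,-0.04,0.7],"twist":0,"claw":60},{"translation":[0,0,0.7],"twist":0,"claw":60},{"translation":[0,0,0.5],"twist":0,"claw":60},{"translation":[0,0,0.4],"twist":0,"claw":60},{"translation":[0,0,0],"twist":0,"claw":60},{"translation":[0,0,0],"twist":0,"claw":0},{"translation":[0,0,0],"twist":0,"claw":0},{"translation":[0,0,0],"twist":0,"claw":0},{"translation":[0,0,0],"twist":0,"claw":0},{"translation":[0,0,0],"twist":0,"claw":0},{"translation":[0,0,0],"twist":0,"claw":0},{"translation":[0,0,0],"twist":0,"claw":0},{"translation":[0,0,0],"twist":0,"claw":0},{"translation":[0,0,0],"twist":0,"claw":0}]' 30; python3 - <<'E'
from h import *
s=st(); p=np.array(s["tool_pos"])[:2]; M=R.from_quat(s["eef_rot"]).as_matrix(); a=-np.radians(6)
for H in ([.7231,-.1595],[.7217,-.161]):
    v=p-np.array(H); d=np.array([[np.cos(a),-np.sin(a)],[np.sin(a),np.cos(a)]])@v-v
    print(np.linalg.norm(v),np.degrees(np.arctan2(v[1],v[0])),(M.T@np.r_[d,0])/.04)
E
```

```text
clock: 16.82
tool_pos: [0.6473, -0.166, 0.2099]
eef_rot: [0.335, 0.942, 0.002, 0.002]
contact_force: [4.4, 2.3, 0.4]
opening: 0.101
16.82 [ 0.6473 -0.166   0.2099] R [[-0.776, 0.631, 0.005], [0.631, 0.776, 0.003], [-0.003, 0.005, -1.0]] F [4.4 2.3 0.4] op 0.101 q [ 0.21  0.77 -0.06  1.46  0.05  0.9   1.03]
0.0760815878394009 -175.11563317054615 [0.13067433 0.15020277 0.00047732]
0.07457163834523124 -176.1724183798651 [0.12534386 0.14955891 0.00048761]
```

```bash
python3 -m jog '[{"translation":[0.13,0.15,0],"twist":1,"claw":0},{"translation":[0.13,0.15,0],"twist":1,"claw":0},{"translation":[0.13,0.15,0],"twist":1,"claw":0},{"translation":[0.13,0.15,0],"twist":1,"claw":0},{"translation":[0,0,0],"twist":0,"claw":0}]' && python3 -m jog '[{"translation":[0.13,0.15,0],"twist":1,"claw":0},{"translation":[0.13,0.15,0],"twist":1,"claw":0},{"translation":[0.13,0.15,0],"twist":1,"claw":0},{"translation":[0,0,0],"twist":0,"claw":0}]'; python3 -c "from h import *;st()"
```

```text
clock: 17.23
tool_pos: [0.6517, -0.135, 0.2099]
eef_rot: [0.525, 0.851, 0.002, 0.002]
contact_force: [5.1, -0.2, -0.2]
opening: 0.104
clock: 17.57
tool_pos: [0.6627, -0.1148, 0.2099]
eef_rot: [0.651, 0.759, 0.001, 0.002]
contact_force: [4.6, -0.3, 0.8]
opening: 0.098
17.57 [ 0.6627 -0.1148  0.2099] R [[-0.152, 0.988, 0.005], [0.988, 0.152, -0.001], [-0.001, 0.005, -1.0]] F [ 4.6 -0.3  0.8] op 0.098 q [ 0.02  0.79  0.16  1.45 -0.15  0.91  0.38]
```

```bash
python3 -m jog '[{"translation":[0.13,0.15,0],"twist":1,"claw":0},{"translation":[0.13,0.15,0],"twist":1,"claw":0},{"translation":[0.13,0.15,0],"twist":1,"claw":0},{"translation":[0.13,0.15,0],"twist":1,"claw":0},{"translation":[0.13,0.15,0],"twist":1,"claw":0}]' && python3 -m jog '[{"translation":[0.13,0.15,0],"twist":1,"claw":0},{"translation":[0.13,0.15,0],"twist":1,"claw":0},{"translation":[0.13,0.15,0],"twist":1,"claw":0},{"translation":[0.13,0.15,0],"twist":1,"claw":0},{"translation":[0.13,0.15,0],"twist":1,"claw":0},{"translation":[0,0,0],"twist":0,"claw":0},{"translation":[0,0,0],"twist":0,"claw":0}]'; python3 - <<'E'
from h import *
s=st(); v=np.array(s["tool_pos"])[:2]-[.7231,-.1595]; a=np.degrees(np.arctan2(v[1],v[0])); print("door deg",(-175.1-a)%360, np.linalg.norm(v))
E
```

```text
clock: 17.98
tool_pos: [0.6911, -0.0914, 0.2099]
eef_rot: [0.826, 0.564, 0.0, -0.001]
contact_force: [-0.5, 0.6, 3.8]
opening: 0.104
clock: 18.57
tool_pos: [0.7317, -0.0843, 0.2099]
eef_rot: [0.942, 0.334, 0.002, -0.001]
contact_force: [4.3, 4.0, 2.8]
opening: 0.103
18.57 [ 0.7317 -0.0843  0.2099] R [[0.776, 0.63, 0.004], [0.63, -0.776, 0.003], [0.005, -0.0, -1.0]] F [4.3 4.  2.8] op 0.103 q [-0.14  0.92  0.46  1.22 -0.42  1.09 -0.53]
door deg 101.44760427073476 0.07570941232678269
```

Passive door at about 100°. Release, rise clear, back off and check.

```bash
python3 -m jog '[{"translation":[0,0,0],"twist":0,"claw":45},{"translation":[0,0,0],"twist":0,"claw":45},{"translation":[0,0,0],"twist":0,"claw":45},{"translation":[0,0,0],"twist":0,"claw":45},{"translation":[0,0,-0.6],"twist":0,"claw":45},{"translation":[0,0,-0.8],"twist":0,"claw":45},{"translation":[0,0,-0.8],"twist":0,"claw":45},{"translation":[0,0,-0.8],"twist":0,"claw":45},{"translation":[0,0,-0.8],"twist":0,"claw":45},{"translation":[-0.9,0,0],"twist":0,"claw":45},{"translation":[-0.9,0,0],"twist":0,"claw":45},{"translation":[-0.9,0,0],"twist":0,"claw":45},{"translation":[0,0,0],"twist":0,"claw":45},{"translation":[0,0,0],"twist":0,"claw":45}]'
python3 - <<'E'
from h import *
st()
pw=look('wrist','w4',['bolt_knob','passive_handle'],.225)
look('scene','s4',['bolt_knob','passive_handle'],.225)
p=look('top','t4',['active_handle','passive_handle','active_hinge','passive_hinge'],.225,1)
for k in['tub_near','tub_left','tub_front','cup','driver','dye']:
    d=r.spot_point(k,'top')[:1]; print(k,[np.round(atz(p,e["location"],0),3) for e in d])
t,s=[cv2.imread(f'pics/{n}.png') for n in('t4','s4')]
c=np.hstack([cv2.resize(t[30:250,220:480],(400,338)),cv2.resize(s[90:290,230:467],(400,338))])
cv2.imwrite('pics/c4.png',c)
E
```

```text
clock: 19.73
tool_pos: [0.6434, -0.1574, 0.3618]
eef_rot: [0.944, 0.329, -0.001, 0.0]
contact_force: [0.6, -0.1, -0.0]
opening: 0.453
19.73 [ 0.6434 -0.1574  0.3618] R [[0.783, 0.622, -0.001], [0.622, -0.783, -0.0], [-0.001, -0.0, -1.0]] F [ 0.6 -0.1 -0. ] op 0.453 q [-0.08  0.68  0.52  1.28 -0.34  1.26 -0.45]
wrist bolt_knob 0.97 [105. 172.] [ 0.649  -0.0494  0.225 ]
wrist passive_handle 0.74 [ 55. 253.] [ 0.7307 -0.082   0.225 ]
scene passive_handle 0.92 [131. 306.] [ 0.7386 -0.0776  0.225 ]
scene passive_handle 0.45 [241. 330.] [ 0.4931 -0.2925  0.225 ]
top active_handle 0.63 [211. 413.] [ 0.4793 -0.3449  0.225 ]
top passive_handle 0.49 [211. 411.] [ 0.4799 -0.3408  0.225 ]
top active_hinge 0.85 [166. 403.] [ 0.5748 -0.3293  0.225 ]
tub_near []
tub_left [array([0.516, 0.141, 0.   ])]
tub_front []
cup [array([0.447, 0.168, 0.   ])]
driver []
dye [array([0.464, 0.26 , 0.   ])]
```

View pics/c4.png

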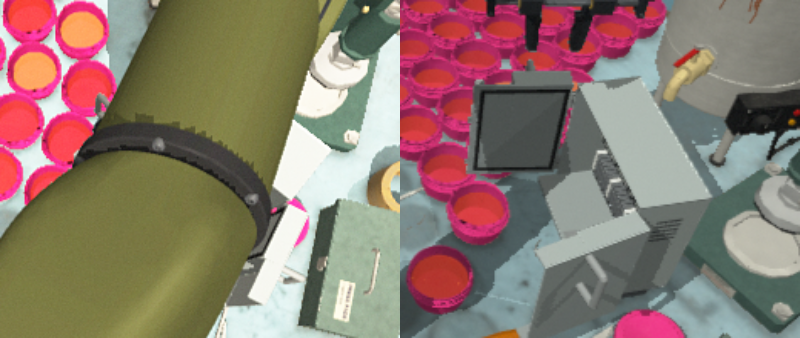

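View pics/w4.png

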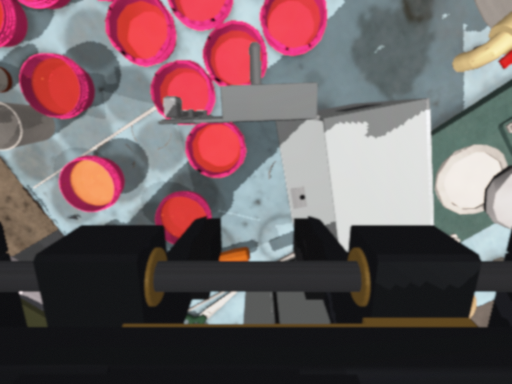

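The composite and wrist views show both doors standing wide open: the passive door's edge is at (160–318, 100 px) in the wrist picture, the active door is square to the cabinet or beyond, and all tubs are upright. The arm is clear at z = 0.36. Handing in.

```bash
python3 -c "
from h import *
st();print(r.finish_job())"
```

```text
20.58 [ 0.6458 -0.1546  0.3611] R [[0.78, 0.626, 0.0], [0.626, -0.78, 0.0], [0.0, -0.0, -1.0]] F [ 0.6  0.8 -0.4] op 0.446 q [-0.08  0.69  0.52  1.28 -0.34  1.26 -0.45]
the job is handed in; nothing more can be done
None
```

I handed the job in at about 20.6 s of the 64 s allowed. Both doors stand wide open, with the bolt lifted before the left-hand door was moved.

- **Right-hand door:** I gripped its pull and swung it along its arc to about 1.78 rad, worked out from where the gripper ended up. A later top-camera reading of the pull agreed within a few mm.
- **Bolt:** I lifted the thumb piece 14 mm until it met its stop, where the force rose to about 19 N, then eased off and let go. I took no direct measurement of the bolt's height afterwards. The left-hand door then swung with only about 5 N on the tool, and nothing touched the bolt after that.
- **Left-hand door:** I swung it to about 101° (1.77 rad). The wrist-camera readings of its pull and of the thumb piece matched that angle within a few mm.
- **Other things:** In the last check the networks found `tub_left`, `cup` and `dye` within a few mm of where they started. They did not report `tub_near`, `tub_front` or `driver` in the top view, because the arm blocked it. The last pictures show the tubs in view upright and only part of the screwdriver. Contact forces were low throughout.
- **Disagreement:** The top view also gave a "passive_handle" reading of low confidence. It lay on the right-hand door's pull, so I discarded it.

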